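# Hold the fallen stamp ready over the form's red box

## Task

The ready-inked stamp with the red knob has tipped over in the stamp tray, in the row of standing ones: lift it out, higher than the knobs of the stamps in the basket, carry it across, and hold it ready to stamp over the empty red box of the form on the clipboard, upright, centred on the box, its long side along the box's long side (either way round), 5 to 10 mm above the paper. It is inked, so it must never touch the form, and every other thing on the desk stays standing where it is. Finish while still holding the stamp there: do not put it down or let it go.

Things in the scene. Friction and masses are not known exactly. Their poses are not given: they have to be found in the camera images.
- red_stamp: rubber stamp, red ball knob, 130 g (+-20 %), 88 mm tall: die 26 x 54 x 4 mm under a mount 30 (own x) x 60 (own y) mm up to 25 mm, neck 16 mm thick, knob on top. Origin: centre of the die's printing face (underside); own z runs from die to knob. Starts lying flat, loose: own +x side down, own z level, its axis 15 mm above the tray's floor, knob towards the tray's +x end
- red_knob (a point): centre of the red ball knob (diameter 30 mm), 73 mm from the printing face on the stamp's own z axis. The mount is the heavier end: held lightly by the knob (some 5 N or less), the stamp turns about the line through the two fingers' pads, mount downwards; held firmly (10 N and more) it keeps its lean. Set down or let go within about 20 degrees of upright, it settles upright
- red_die (a point): centre of the printing face, the underside of the red stamp (same point as its origin)
- tray: grey stamp tray fixed to the desk, a single lane 356 mm long (own x) and 98 mm wide (own y), with a floor 3 mm thick and a rim 4 mm wide whose top is 8 mm above the desk; origin: centre of its underside, on the desk (height 0). It may lie on either side of the desk
- form: A5 form on a brown clipboard fixed to the desk, 235 (own x) x 165 (own y) mm; the paper's top is 4 mm above the desk, a steel clip at its +x end rises to 15 mm; origin: centre of its underside, on the desk. It lies on the side of the desk where the tray is not
- box_centre (a point): centre of the empty printed red box on the form, on the paper's surface; the box's outline is 72 mm long (along the form's own y) and 42 mm wide (along its own x); axes parallel to the form's
- blue_stamp: rubber stamp like the red one (60 x 30 mm mount, 30 mm ball knob, 88 mm tall, 130 g) but with a blue knob, standing upright and loose in the tray's lane; origin: centre of its underside, z up along the handle
- black_stamp: rubber stamp like the red one (60 x 30 mm mount, 30 mm ball knob, 88 mm tall, 130 g) but with a black knob, standing upright and loose in the tray's lane; origin: centre of its underside, z up along the handle
- brown_stamp: rubber stamp like the red one (60 x 30 mm mount, 30 mm ball knob, 88 mm tall, 130 g) but with a dark wooden knob, standing upright and loose in the tray's lane; origin: centre of its underside, z up along the handle
- basket: grey plastic basket full of odd stamps, 220 (own x) x 120 (own y) mm, rim 65 mm high, the stamps' knobs up to 115 mm above the desk, 700 g, standing in mid-desk between tray and form; loose; origin: centre of its underside, z up
- ink_bottle: small blue ink bottle, 38 mm diameter, 85 mm tall; loose; origin: centre of its underside, z up
- glue_bottle: white glue bottle with an orange cap, 42 mm diameter, 115 mm tall; loose; origin: centre of its underside, z up
- pen_cup: dark green cup of pens, 76 mm diameter, cup 100 mm and pens 150 mm tall; loose; origin: centre of its underside, z up
- ink_pad: closed ink pad tin, 65 (own x) x 105 (own y) x 20 mm, red and cream; loose; origin: centre of its underside, z up

How it is judged:
On the way:
1. the red stamp is lifted clear: its printing face is higher than the knobs in the basket (over 115 mm above the desk) (height (world z) of red_die above 0.115 m and contact force between red_stamp and the fingers above 0.5 N), for 0.1 s.
At the end, for the whole second after the job is handed in: the gripper holds the red stamp, at rest and tilted less than 0.10 rad, its printing face 2 to 14 mm above the paper and not touching it, its centre within 6 mm of the red box's centre in plan and its long side within 0.10 rad of the box's long side (either way round) (z of red_die in the frame of box_centre between 0.002 and 0.014 m and horizontal distance between red_die and box_centre below 0.006 m and angle between the y axis of red_stamp and the y axis of form, either way round below 0.1 rad and angle between red_stamp's own z axis and vertical below 0.1 rad and contact force between red_stamp and form below 0.05 N and contact force between red_stamp and the fingers above 0.5 N and linear speed of red_stamp below 0.02 m/s); the arm keeps its last pose, push and grip.
It fails at once if the inked stamp touches the form or its clipboard (contact force between red_stamp and form above 0.2 N).
It fails at once if another stamp in the tray is knocked over or shoved more than 25 mm (angle between any of blue_stamp, black_stamp, brown_stamp's own z axis and vertical above 0.35 rad or distance of any of blue_stamp, black_stamp, brown_stamp from where it was at the start of the episode above 0.025 m).
It fails at once if the basket, a bottle, the pen cup or the ink pad is tipped or shoved more than 25 mm (angle between any of basket, ink_bottle, glue_bottle, pen_cup, ink_pad's own z axis and vertical above 0.35 rad or distance of any of basket, ink_bottle, glue_bottle, pen_cup, ink_pad from where it was at the start of the episode above 0.025 m).
It also fails if it takes over 51 s, if anything falls off the work surface, if the arm or the gripper's body presses on something with over 40 N, if the wrist force passes 120 N, or if a joint passes its speed limit or range.

## Robot

A 6-joint arm with a two-finger parallel gripper is mounted at the origin on the work surface. World frame = base frame: x ahead of the robot, y to its left, z up, the work surface at z = 0. Lengths are in m, angles in rad, forces in N, time in s.
With the tool pointing down it reaches from about 0.3 to 0.775 m from the base axis. Payload 14.6 kg.
Tool frame: the origin (TCP) lies on the centre line of the jaws, within the pads' length; the fingertips stand 14 mm ahead of it and the grasp point (between the pads) lies 5 mm behind it; x points along the fingers, y is the direction in which the jaws open and shut, and the axes are right-handed (so a half turn about x gives the same grasp; the last joint's range is limited). The gripper opens to 94 mm and grips with 3 to 60 N. Pads are 16 mm wide; open, the fingers measure 119 mm over their backs; the gripper's body (75 mm by 177 mm) begins 78 mm behind the grasp point.
Start: joints at [-1.392, 0.3, 1.521, -0, 1.321, -0.067], TCP at [0.134, -0.533, 0.219] pointing down, gripper open.
Joint ranges: [-3.03, 3.03], [-0.79, 2.21], [0.23, 2.52], [-1.04, 4.18], [0, 3.07], [-2.55, 2.55]. Speed limits (rad/s): [2.22, 2.22, 2.57, 3.14, 3.14, 3.14].

## Interface

Orientations are given as [roll, pitch, yaw] about the fixed x, y, z axes, in that order (R = Rz(yaw) Ry(pitch) Rx(roll)).
In Python, from station import * gives the robot as it stands. The module is installed in compiled form; this text tells all that it offers.
- The arm moves only by the shell command python3 -m handwheel 'ROWS' [FORCE]. ROWS is JSON, a list of rows, each a list of 3 entries, a list of its own where there are three numbers: the shift along the tool's x, y, z in mm, then the turn about the tool's x in rad, then the gripper command: -1 is fully open, 1 is shut, values between are in proportion. In form: [[[dx, dy, dz], spin, gripper], ...]. A call has exactly 5 rows; each row is the pose to reach, as a shift and turn from the pose measured when the call began, along the tool's axes at that moment; what a row does not reach only later rows make up. A row lasts 1/10 s, in which the tool goes at most 50 mm and 8.59 degrees, less where a joint would pass 70% of its speed; a pose out of reach is approached as far as the arm can. A call with a gripper value outside its range is refused whole. The fingers move at their own pace and stop on an object; FORCE is the grip in N (left out, the last holds). Time passes only in rows, so rows that repeat a pose let the fingers close, or fill a call up. It gives the time, the measured TCP pose, the force and the opening at its end, in the units of the state.
- get_obs(): the state, without advancing time (a new reading comes with each control period).
- camera(name): name is "side" or "top"; returns (picture, depth): 480x640x3 uint8, blue, green, red; 480x640 float32, m along the optical axis (not along the pixel's ray), 0 where there is no reading.
- camera_info(name): a dict with "fx", "fy", "cx", "cy" (pixels), "k1" (the pictures are not rectified: a ray, as slopes to the right and down, at radius r is drawn at 1 + k1 r^2 times it, then the intrinsics apply), "extrinsics" (4x4, takes a point from camera to world coordinates). Camera axes: x right, y down, z forward; pixel columns grow to the right and rows downward; lengths in m; the calibration is good to about 2 mm. A picture is of the moment at which its call begins. camera_info takes no time and is no camera call.
- hand_in(): hands the job in, once; it reports no verdict.
The state is a dict: "time_s": time; "qpos": joint angles; "joint_vel": joint speeds; "tau": joint torques, N m; "ee_pos": TCP position; "eef_rot": TCP orientation; "force": force on the tool from outside, world axes, zero at the start; "moment": the same for the moment, N m; "grip_width": finger opening in m.
Only numpy, scipy, OpenCV 4.12 (cv2) and the standard library are available. Lean on these libraries where they do the work, as an engineer would, in place of code of your own. Each camera call takes 0.05 s, during which the arm holds its last target. There are 200 camera calls.

## Working session

There is one attempt and no reset: what is moved stays moved. The work goes in short steps, Python scripts to look and compute and a shell command to move; the robot and the scene stay as the last step left them, time stands still between calls to the robot, and variables do not carry over. Pictures are saved under pics/ and viewed, about 8 in all and at most 12, crops included, and the job is handed in when it is done.

```bash
mkdir -p pics; cat > h.py <<'E'
import numpy as np, cv2
from station import *
from scipy.spatial.transform import Rotation as Rn
def ray(name,u,v):
    i=camera_info(name); K=np.array([[i['fx'],0,i['cx']],[0,i['fy'],i['cy']],[0,0,1.]])
    x,y=(u-i['cx'])/i['fx'],(v-i['cy'])/i['fy']
    a,b=x,y
    for _ in range(20):
        s=1+i['k1']*(a*a+b*b); a,b=x/s,y/s
    E=np.array(i['extrinsics']); return E[:3,3],E[:3,:3]@np.array([a,b,1.])
def plane(name,u,v,z):
    o,d=ray(name,u,v); return o+d*(z-o[2])/d[2]
def dep(name,u,v,D):
    o,d=ray(name,u,v); return o+d*D
def two(o1,d1,o2,d2):
    A=np.stack([d1,-d2],1); t=np.linalg.lstsq(A,o2-o1,rcond=None)[0]
    p,q=o1+d1*t[0],o2+d2*t[1]; return (p+q)/2,np.linalg.norm(p-q)
E
python3 - <<'E'
from h import *
for n in('top','side'):
    p,d=camera(n); cv2.imwrite(f'pics/{n}0.png',p); np.save(f'{n}0.npy',d); i=camera_info(n); print(n,i)
print(get_obs())
E
```

```text
top {'fx': 614.178346874781, 'fy': 614.178346874781, 'cx': 313.55936174440404, 'cy': 231.36368862171477, 'k1': -0.005972020652637219, 'extrinsics': array([[-0.00341061, -0.98556973,  0.16923555,  0.38711042],
       [-0.99996838,  0.00457699,  0.00650241, -0.0093342 ],
       [-0.00718317, -0.16920802, -0.98555418,  1.21553166],
       [ 0.        ,  0.        ,  0.        ,  1.        ]])}
side {'fx': 455.5017867744718, 'fy': 455.5017867744718, 'cx': 318.7385937335355, 'cy': 242.1036991081117, 'k1': -0.10506599052741689, 'extrinsics': array([[-0.99045452, -0.10044889,  0.09439213,  0.49656827],
       [-0.1373536 ,  0.77670808, -0.61470199,  0.48753563],
       [-0.011569  , -0.62179946, -0.78309105,  0.70251864],
       [ 0.        ,  0.        ,  0.        ,  1.        ]])}
{'time_s': 0.1, 'qpos': array([-1.39157041e+00,  3.00433551e-01,  1.52152131e+00,  3.69771209e-05,
        1.32069284e+00, -6.65984223e-02]), 'joint_vel': array([-9.35337674e-04, -1.69065818e-03, -2.05883383e-03,  3.54859684e-04,
       -7.26067383e-05, -5.90493364e-04]), 'tau': array([-1.70593858e-04, -5.32648051e+01, -3.53286481e+01,  7.08786724e-02,
        2.34802708e-02, -4.84084819e-05]), 'ee_pos': array([ 0.13381338, -0.53324654,  0.2189322 ]), 'eef_rot': array([-1.67132992,  1.56974067,  1.7160779 ]), 'force': array([-0.49540401,  0.47985174, -0.32698305]), 'moment': array([0.00569031, 0.03039575, 0.07007855]), 'grip_width': 0.09397187287181726}
```

View pics/top0.png

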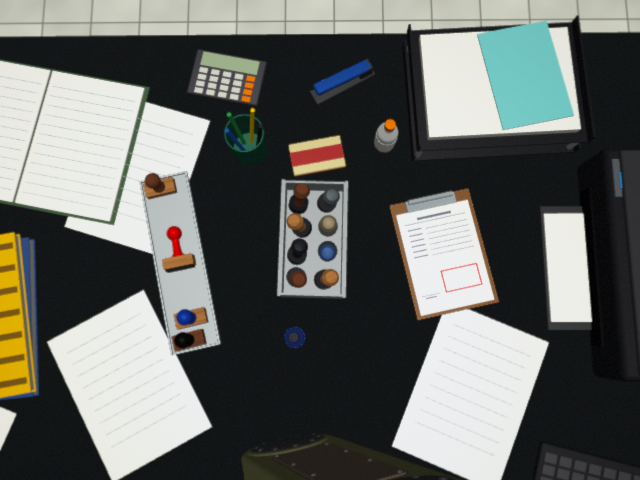

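View pics/side0.png

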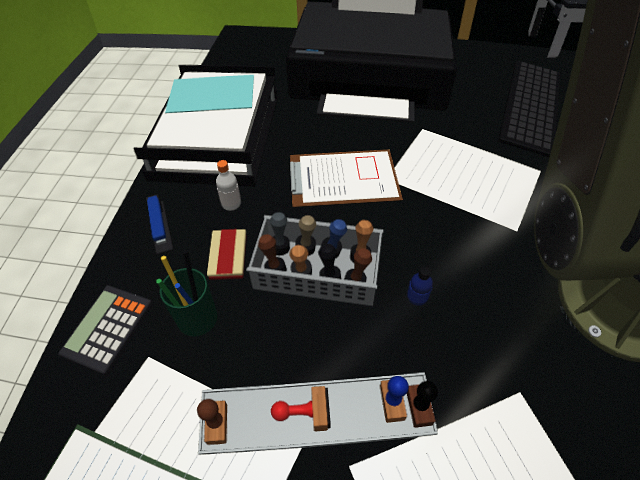

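The top picture shows the tray on the left (+y), with the red knob at about (174,233) and its mount at (178,262), knob pointing to +x. The brown stamp is at (152,183) and the blue at (185,317). The form is on the right with its red box at about (462,277), and the basket is in the middle. The side picture agrees: red knob at (280,411), box at (367,168).

```bash
cat > m.py <<'E'
from h import *
def redmask(p,roi):
    h=cv2.cvtColor(p,cv2.COLOR_BGR2HSV); m=((h[...,0]<6)|(h[...,0]>174))&(h[...,1]>140)&(h[...,2]>70)
    r=np.zeros_like(m); a,b,c,d=roi; r[c:d,a:b]=1; return ((m&r)*255).astype(np.uint8)
def box(p,n,roi):
    m=redmask(p,roi); c,_=cv2.findContours(m,cv2.RETR_EXTERNAL,cv2.CHAIN_APPROX_NONE)
    c=max(c,key=cv2.contourArea); q=cv2.approxPolyDP(cv2.convexHull(c),0.03*cv2.arcLength(c,True),True)[:,0]
    return q.astype(float)
E
python3 - <<'E'
from m import *
P={n:cv2.imread(f'pics/{n}0.png') for n in('top','side')}; D={n:np.load(f'{n}0.npy') for n in P}
np.set_printoptions(precision=4,suppress=True)
roi={'top':(155,200,220,260),'side':(265,330,395,430)}
kn={}
for n in P:
    m=redmask(P[n],roi[n]); dt=cv2.distanceTransform(m,cv2.DIST_L2,5); _,r,_,l=cv2.minMaxLoc(dt)
    w=dt>0.8*r; v,u=np.nonzero(w); kn[n]=(u.mean(),v.mean()); print(n,'knob',kn[n],r,plane(n,*kn[n],.018))
    ys,xs=np.nonzero(m); print(' mask centroid',xs.mean(),ys.mean(), xs.min(),xs.max(),ys.min(),ys.max())
print('knob tri',two(*ray('top',*kn['top']),*ray('side',*kn['side'])))
C={}
for n,r in(('top',(435,490,258,298)),('side',(352,382,152,184))):
    q=box(P[n],n,r); W=np.array([plane(n,*x,.004) for x in q]); C[n]=q.mean(0)
    print(n,'box',q.tolist(),'\n',W, W.mean(0)); k=len(W)
    print([ (np.linalg.norm(e[:2]).round(4),np.degrees(np.arctan2(e[1],e[0])).round(1)) for e in np.roll(W,-1,0)-W])
print('box tri',two(*ray('top',*C['top']),*ray('side',*C['side'])))
# orange/brown mounts top
h=cv2.cvtColor(P['top'],cv2.COLOR_BGR2HSV)
m=((h[...,0]>6)&(h[...,0]<20)&(h[...,1]>100)&(h[...,2]>60)).astype(np.uint8)*255; m[:,:135]=0;m[:,225:]=0;m[:165]=0;m[360:]=0
for c in cv2.findContours(m,cv2.RETR_EXTERNAL,cv2.CHAIN_APPROX_NONE)[0]:
    if cv2.contourArea(c)<40: continue
    b=cv2.boxPoints(cv2.minAreaRect(c)); W=np.array([plane('top',*x,.030) for x in b]); print('mount',b.round(1).tolist(),W.mean(0),[(np.linalg.norm(e).round(3),np.degrees(np.arctan2(e[1],e[0])).round(1)) for e in (W[1]-W[0],W[2]-W[1])])
# tray
h=P['top']; g=cv2.cvtColor(h,cv2.COLOR_BGR2HSV); 
m=((g[...,1]<60)&(g[...,2]>90)&(g[...,2]<215)).astype(np.uint8)*255; m[:,:135]=0;m[:,225:]=0;m[:165]=0;m[360:]=0
m=cv2.morphologyEx(m,cv2.MORPH_OPEN,np.ones((3,3)))
c=max(cv2.findContours(m,cv2.RETR_EXTERNAL,cv2.CHAIN_APPROX_NONE)[0],key=cv2.contourArea); b=cv2.boxPoints(cv2.minAreaRect(c)); W=np.array([plane('top',*x,.008) for x in b]);print('tray',b,W,W.mean(0))
for n,(u,v) in (('brown',(152,181)),('blue',(185,316)),('black',(182,339))): print(n,dep('top',u,v,D['top'][v,u]))
E
```

```text
top knob (np.float64(173.53846153846155), np.float64(233.15384615384616)) 6.590699672698975 [0.5904 0.276  0.018 ]
 mask centroid 174.65808823529412 239.34926470588235 167 182 226 256
side knob (np.float64(280.2631578947368), np.float64(410.5263157894737)) 9.39069938659668 [0.592  0.2778 0.018 ]
 mask centroid 290.07339449541286 409.9908256880734 271 312 401 420
knob tri (array([0.5918, 0.2768, 0.0145]), np.float64(0.0014797185261164881))
top box [[441.0, 271.0]] 
 [[ 0.5145 -0.253   0.004 ]] [ 0.5145 -0.253   0.004 ]
[(np.float64(0.0), np.float64(0.0))]
side box [[374.0, 178.0]] 
 [[ 0.4845 -0.2556  0.004 ]] [ 0.4845 -0.2556  0.004 ]
[(np.float64(0.0), np.float64(0.0))]
box tri (array([ 0.4989, -0.2485,  0.0144]), np.float64(0.029047437712391516))
mount [[182.60000610351562, 333.6000061035156], [201.89999389648438, 328.79998779296875], [205.39999389648438, 342.6000061035156], [186.10000610351562, 347.5]] [0.3854 0.2269 0.03  ] [(np.float64(0.038), np.float64(-76.2)), (np.float64(0.027), np.float64(-164.3))]
mount [[173.1999969482422, 314.20001220703125], [204.0, 306.79998779296875],
[... 284 characters left out ...]
296875], [163.5, 269.6000061035156]] [0.5332 0.2622 0.03  ] [(np.float64(0.062), np.float64(-79.6)), (np.float64(0.023), np.float64(-167.9))]
mount [[141.1999969482422, 176.10000610351562], [171.0, 169.10000610351562], [176.1999969482422, 191.3000030517578], [146.39999389648438, 198.3000030517578]] [0.6884 0.3063 0.03  ] [(np.float64(0.061), np.float64(-76.6)), (np.float64(0.047), np.float64(-165.2))]
tray [[136.     180.    ]
 [187.1469 170.1641]
 [220.8417 345.3766]
 [169.6947 355.2125]] [[0.7019 0.3586 0.008 ]
 [0.7219 0.2553 0.008 ]
 [0.3713 0.1789 0.008 ]
 [0.3529 0.2775 0.008 ]] [0.537  0.2676 0.008 ]
brown [0.6788 0.3036 0.0885]
blue [0.4252 0.2327 0.0893]
black [0.384  0.2366 0.0907]
```

```bash
cat > bx.py <<'E'
from m import *
def boxmeas(P):
    C={}; 
    for n,r in(('top',(435,490,258,298)),('side',(352,384,152,184))):
        p=P[n].astype(int); m=((p[...,2]-(p[...,0]+p[...,1])/2)>35).astype(np.uint8); k=np.zeros_like(m); k[r[2]:r[3],r[0]:r[1]]=m[r[2]:r[3],r[0]:r[1]]
        v,u=np.nonzero(k); W=np.array([plane(n,a,b,.004)[:2] for a,b in zip(u,v)])*1000
        rc=cv2.minAreaRect(W.astype(np.float32)); b=cv2.boxPoints(rc); e=b[1]-b[0] if np.linalg.norm(b[1]-b[0])>np.linalg.norm(b[2]-b[1]) else b[2]-b[1]
        pr=cv2.convexHull(np.stack([u,v],1).astype(np.float32)); C[n]=np.mean(cv2.boxPoints(cv2.minAreaRect(pr)),0)
        print(n,len(u),'centre',rc[0],'size',rc[1],'long dir deg',np.degrees(np.arctan2(e[1],e[0])))
    print('tri',two(*ray('top',*C['top']),*ray('side',*C['side'])))
E
python3 - <<'E'
from bx import *
P={n:cv2.imread(f'pics/{n}0.png') for n in('top','side')}
boxmeas(P)
a=cv2.resize(P['top'][250:310,420:510],None,fx=4,fy=4,interpolation=cv2.INTER_NEAREST);b=cv2.resize(P['side'][140:200,340:400],None,fx=4,fy=4,interpolation=cv2.INTER_NEAREST)
cv2.imwrite('pics/boxes.png',np.hstack([a,b]))
o=get_obs(); from scipy.spatial.transform import Rotation as R
M=R.from_euler('xyz',o['eef_rot']).as_matrix(); print(M)
E
```

```text
top 251 centre (505.02215576171875, -302.96466064453125) size (48.305030822753906, 99.89591979980469) long dir deg -74.72822
side 132 centre (505.7220458984375, -297.3114013671875) size (48.33803176879883, 93.45977783203125) long dir deg -75.726006
tri (array([ 0.5057326 , -0.30444936, -0.00324991]), np.float64(0.0002989353315220086))
[[-1.52828314e-04  2.43346984e-01 -9.69939288e-01]
 [ 1.04453417e-03 -9.69938731e-01 -2.43347009e-01]
 [-9.99999443e-01 -1.05032504e-03 -1.05950138e-04]]
```

View pics/boxes.png

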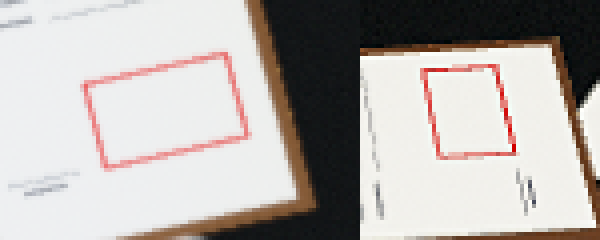

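Both crops show the red outline clearly: the top one has crop corners (83,85), (227,53), (248,136) and (105,168). The brown board edge got into the mask, so I'll keep only the outline's component.

```bash
sed -i 's/^        v,u=np.nonzero(k);/        nl,L,st,_=cv2.connectedComponentsWithStats(k,connectivity=8); w=[i for i in range(1,nl) if st[i,4]>15 and all(st[i,0]+st[i,2]<r[1]-1 for _ in [0]) and st[i,1]+st[i,3]<r[3]]; k=np.isin(L,w).astype(np.uint8)\n&/' bx.py
python3 - <<'E'
from bx import *
P={n:cv2.imread(f'pics/{n}0.png') for n in('top','side')}
boxmeas(P)
# shift to above knob
o=get_obs(); M=Rn.from_euler('xyz',o['eef_rot']).as_matrix(); t=np.array([.5915,.277,.219])
print('start shift tool mm',M.T@(t-o['ee_pos'])*1000,'tool y yaw',np.degrees(np.arctan2(M[1,1],M[0,1])),'x',M[:,0])
E
```

```text
top 191 centre (502.0708923339844, -292.05828857421875) size (45.11537551879883, 75.29171752929688) long dir deg -77.8238
side 117 centre (503.2565612792969, -288.9537353515625) size (45.60066604614258, 76.6683349609375) long dir deg -78.139946
tri (array([ 0.50264607, -0.29327355, -0.00092112]), np.float64(0.00037326286349908286))
start shift tool mm [   0.708585   -674.51291333 -641.09931291] tool y yaw -75.91582541328142 x [-1.52828314e-04  1.04453417e-03 -9.99999443e-01]
```

```bash

python3 -m handwheel '[[[0,-30,-29],0,-0.1],[[0,-65,-62],0,-0.1],[[0,-97,-92],0,-0.1],[[0,-130,-124],0,-0.1],[[0,-163,-155],0,-0.1]]' 5
python3 -m handwheel '[[[0,-33,-31],0,-0.1],[[0,-65,-62],0,-0.1],[[0,-97,-92],0,-0.1],[[0,-130,-124],0,-0.1],[[0,-163,-155],0,-0.1]]'
python3 -m handwheel '[[[0,-33,-31],0,-0.1],[[0,-65,-62],0,-0.1],[[0,-97,-92],0,-0.1],[[0,-130,-124],0,-0.1],[[0,-163,-155],0,-0.1]]'
python3 - <<'E'
from h import *
o=get_obs(); M=Rn.from_euler('xyz',o['eef_rot']).as_matrix(); t=np.array([.5915,.277,.15])
print('shift tool mm',M.T@(t-o['ee_pos'])*1000,'tool y yaw',np.degrees(np.arctan2(M[1,1],M[0,1])),'x',M[:,0],o['qpos'])
E
```

```text
time_s: 0.6
ee_pos: [0.2449, -0.3357, 0.2189]
eef_rot: [-1.643, 1.57, 1.743]
force: [-0.3, -1.0, 0.4]
grip_width: 0.0573
time_s: 1.1
ee_pos: [0.3561, -0.1381, 0.2192]
eef_rot: [-1.789, 1.57, 1.598]
force: [0.6, -1.1, 0.2]
grip_width: 0.0515
time_s: 1.6
ee_pos: [0.4674, 0.0596, 0.2193]
eef_rot: [-1.663, 1.57, 1.724]
force: [0.1, -1.0, 0.9]
grip_width: 0.0518
shift tool mm [  69.50015569 -180.6376002  -173.19134249] tool y yaw -75.93711001429973 x [-1.73281955e-04  1.12204420e-03 -9.99999355e-01] [4.84894628e-02 1.23592592e-01 1.73503706e+00 1.17752701e-03
 1.28308188e+00 1.37350791e+00]
```

```bash

python3 -m handwheel '[[[0,-36,-35],0.03,-0.1],[[0,-72,-69],0.03,-0.1],[[0,-108,-104],0.03,-0.1],[[20,-144,-139],0.03,-0.1],[[50,-181,-173],0.03,-0.1]]'
python3 -m handwheel '[[[20,0,0],0,-0.1],[[20,0,0],0,-0.1],[[20,0,0],0,-0.1],[[20,0,0],0,-0.1],[[20,0,0],0,-0.1]]'
python3 - <<'E'
from h import *
p,d=camera('top');q,e=camera('side')
cv2.imwrite('pics/a.png',np.hstack([cv2.resize(p[150:370,90:290],(400,440)),cv2.resize(q[300:480,180:360],(400,440))]))
o=get_obs(); M=Rn.from_euler('xyz',o['eef_rot']).as_matrix(); t=np.array([.5915,.277,.019])
print('shift tool mm',M.T@(t-o['ee_pos'])*1000,'tool y yaw',np.degrees(np.arctan2(M[1,1],M[0,1])),'x',M[:,0],o['qpos'])
E
```

```text
time_s: 2.1
ee_pos: [0.5864, 0.2686, 0.1767]
eef_rot: [-2.55, 1.568, 0.808]
force: [-0.1, -0.6, 1.6]
grip_width: 0.0517
time_s: 2.6
ee_pos: [0.5868, 0.2682, 0.1584]
eef_rot: [-2.761, 1.566, 0.595]
force: [-0.3, -0.8, -0.7]
grip_width: 0.0515
shift tool mm [138.89871405  -7.21644266  -6.09091469] tool y yaw -77.66778604481036 x [ 0.0032001   0.00238944 -0.99999202] [3.71779797e-01 5.60416831e-01 1.29764645e+00 1.11040932e-03
 1.27968003e+00 1.72702472e+00]
```

View pics/a.png

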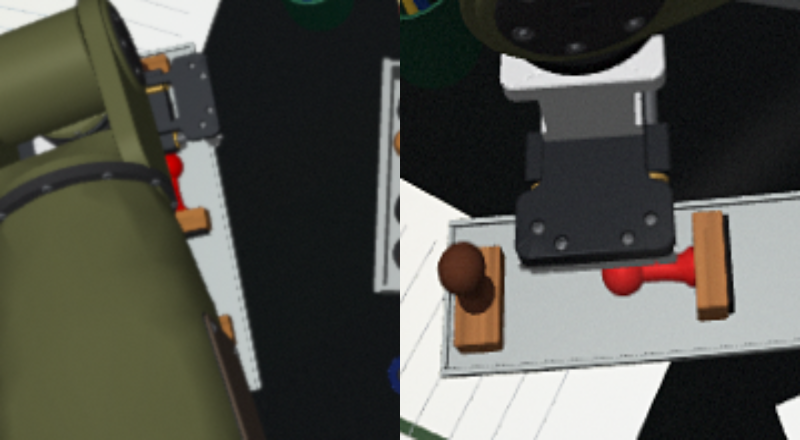

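The left view shows the arm mostly over the tray, and the right view shows the gripper just behind the red knob (crop 622,278) and clear of the brown stamp. I'll descend in stages.

```bash

python3 -m handwheel '[[[20,-7,-6],0,-0.1],[[45,-7,-6],0,-0.1],[[70,-7,-6],0,-0.1],[[90,-7,-6],0,-0.1],[[90,-7,-6],0,-0.1]]'
python3 - <<'E'
from h import *
q,e=camera('side')
cv2.imwrite('pics/b.png',cv2.resize(q[330:480,180:380],(800,600)))
o=get_obs(); M=Rn.from_euler('xyz',o['eef_rot']).as_matrix(); t=np.array([.5915,.277,.019])
print('shift tool mm',M.T@(t-o['ee_pos'])*1000,'tool y yaw',np.degrees(np.arctan2(M[1,1],M[0,1])),'x',M[:,0],o['joint_vel'])
E
```

```text
time_s: 3.2
ee_pos: [0.5902, 0.276, 0.0655]
eef_rot: [-1.153, 1.57, 2.204]
force: [0.1, 0.7, -0.1]
grip_width: 0.0517
shift tool mm [48.57563761 -0.44543864 -0.52047093] tool y yaw -77.6787884541983 x [ 0.00183237  0.00184079 -0.99999663] [-1.22077703e-03 -3.38158544e-02 -3.07510294e-02 -5.56494467e-04
  1.22978772e-02 -7.91085331e-05]
```

View pics/b.png

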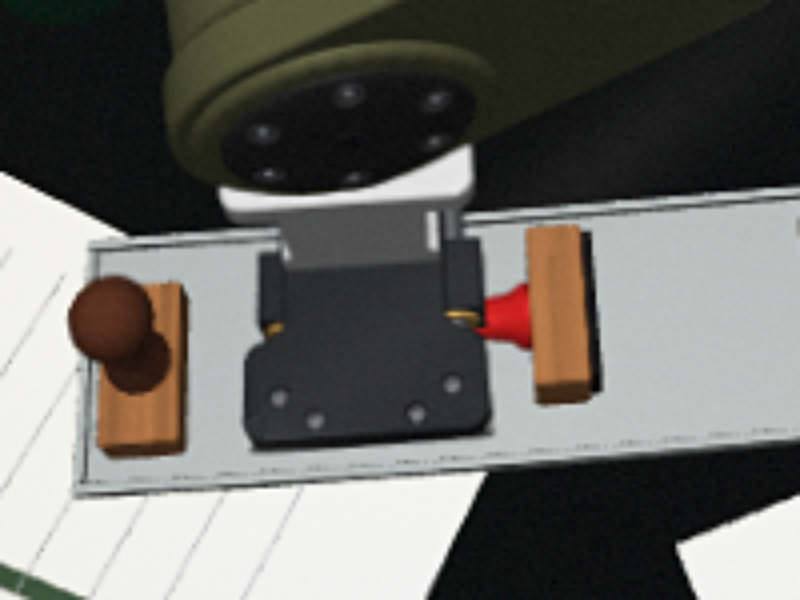

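The side crop shows the hand centred over the knob, clear of the brown stamp and the red mount. Next: go down, close lightly, lift a little.

```bash

python3 -m handwheel '[[[15,0,0],0,-0.1],[[30,0,0],0,-0.1],[[42,0,0],0,-0.1],[[47,0,0],0,-0.1],[[47,0,0],0,-0.1]]' 4
python3 -m handwheel '[[[0,0,0],0,0.4],[[0,0,0],0,1],[[0,0,0],0,1],[[0,0,0],0,1],[[0,0,0],0,1]]' 4
python3 -m handwheel '[[[0,0,0],0,1],[[0,0,0],0,1],[[0,0,0],0,1],[[0,0,0],0,1],[[0,0,0],0,1]]' 4
```

```text
time_s: 3.75
ee_pos: [0.5907, 0.2763, 0.0196]
eef_rot: [-2.155, 1.569, 1.201]
force: [0.5, -0.8, 0.2]
grip_width: 0.0515
time_s: 4.25
ee_pos: [0.591, 0.2764, 0.02]
eef_rot: [-2.453, 1.569, 0.904]
force: [-0.0, -0.0, 1.4]
grip_width: 0.0296
time_s: 4.75
ee_pos: [0.591, 0.2764, 0.02]
eef_rot: [-2.445, 1.569, 0.911]
force: [-0.5, 0.4, 0.3]
grip_width: 0.0295
```

```bash

python3 -m handwheel '[[[-6,0,0],0,1],[[-12,0,0],0,1],[[-18,0,0],0,1],[[-24,0,0],0,1],[[-30,0,0],0,1]]' 4
python3 -m handwheel '[[[-6,0,0],0,1],[[-12,0,0],0,1],[[-18,0,0],0,1],[[-24,0,0],0,1],[[-30,0,0],0,1]]' 4
python3 -m handwheel '[[[-10,0,0],0,1],[[-20,0,0],0,1],[[-30,0,0],0,1],[[-40,0,0],0,1],[[-45,0,0],0,1]]' 4
python3 - <<'E'
from h import *
q,e=camera('side')
cv2.imwrite('pics/c.png',cv2.resize(q[280:480,160:400],(720,600)))
E
```

```text
time_s: 5.25
ee_pos: [0.591, 0.2763, 0.0507]
eef_rot: [-2.485, 1.569, 0.872]
force: [-0.6, -0.9, -1.3]
grip_width: 0.0294
time_s: 5.75
ee_pos: [0.5909, 0.2763, 0.0811]
eef_rot: [-2.451, 1.569, 0.906]
force: [-0.5, 0.5, -2.0]
grip_width: 0.0296
time_s: 6.25
ee_pos: [0.5911, 0.2763, 0.1276]
eef_rot: [-2.674, 1.567, 0.682]
force: [0.5, -0.9, -1.1]
grip_width: 0.0297
```

View pics/c.png

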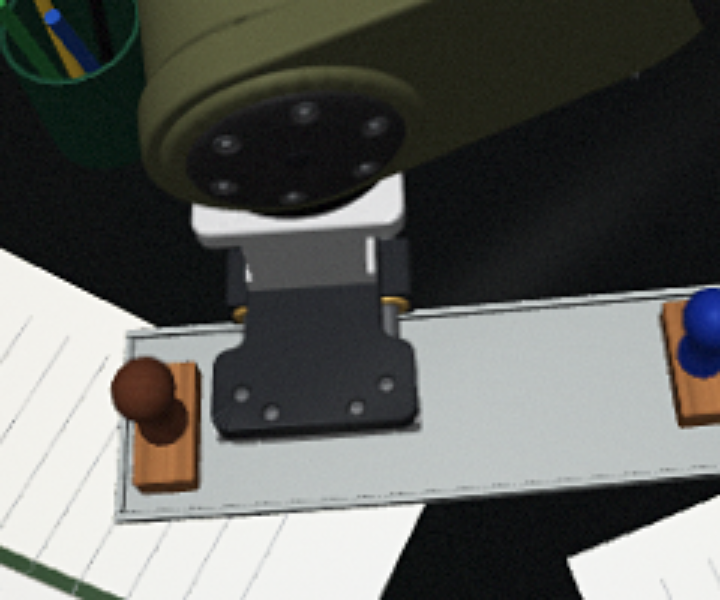

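The red stamp has left the tray and hangs hidden behind the hand. The opening is still 29.7 mm and all the others are standing. I'll lift on, let it settle, then firm the grip.

```bash

python3 -m handwheel '[[[-12,0,0],0,1],[[-30,0,0],0,1],[[-50,0,0],0,1],[[-70,0,0],0,1],[[-85,0,0],0,1]]' 4
python3 -m handwheel '[[[-10,0,0],0,1],[[-20,0,0],0,1],[[-28,0,0],0,1],[[-30,0,0],0,1],[[-30,0,0],0,1]]' 4
python3 -m handwheel '[[[0,0,0],0,1],[[0,0,0],0,1],[[0,0,0],0,1],[[0,0,0],0,1],[[0,0,0],0,1]]' 4
python3 -m handwheel '[[[0,0,0],0,1],[[0,0,0],0,1],[[0,0,0],0,1],[[0,0,0],0,1],[[0,0,0],0,1]]' 15
python3 - <<'E'
from h import *
q,e=camera('side');p,_=camera('top')
cv2.imwrite('pics/d.png',np.hstack([cv2.resize(q[220:480,160:400],(500,540)),cv2.resize(p[150:330,120:220],(300,540))]))
o=get_obs(); M=Rn.from_euler('xyz',o['eef_rot']).as_matrix(); t=np.array([.5025,-.2905,.24])
print('shift tool mm',M.T@(t-o['ee_pos'])*1000,'tool y yaw',np.degrees(np.arctan2(M[1,1],M[0,1])),'x',M[:,0],o['qpos'])
E
```

```text
time_s: 6.8
ee_pos: [0.5912, 0.2762, 0.2148]
eef_rot: [-2.776, 1.566, 0.581]
force: [0.5, -0.3, -1.6]
grip_width: 0.03
time_s: 7.3
ee_pos: [0.591, 0.2762, 0.2446]
eef_rot: [-2.762, 1.566, 0.595]
force: [-1.1, -1.1, -1.6]
grip_width: 0.0296
time_s: 7.8
ee_pos: [0.591, 0.2762, 0.2445]
eef_rot: [-2.76, 1.566, 0.597]
force: [0.6, 0.4, -2.3]
grip_width: 0.0299
time_s: 8.3
ee_pos: [0.591, 0.2761, 0.2445]
eef_rot: [-2.75, 1.566, 0.607]
force: [-0.3, -0.4, -1.4]
grip_width: 0.0289
shift tool mm [  2.67036255 534.71662664 207.34955188] tool y yaw -77.68342563541631 x [ 0.00396336  0.00269022 -0.99998853] [3.80543000e-01 5.16772576e-01 1.16186901e+00 1.03220912e-03
 1.45827206e+00 1.73626501e+00]
```

View pics/d.png

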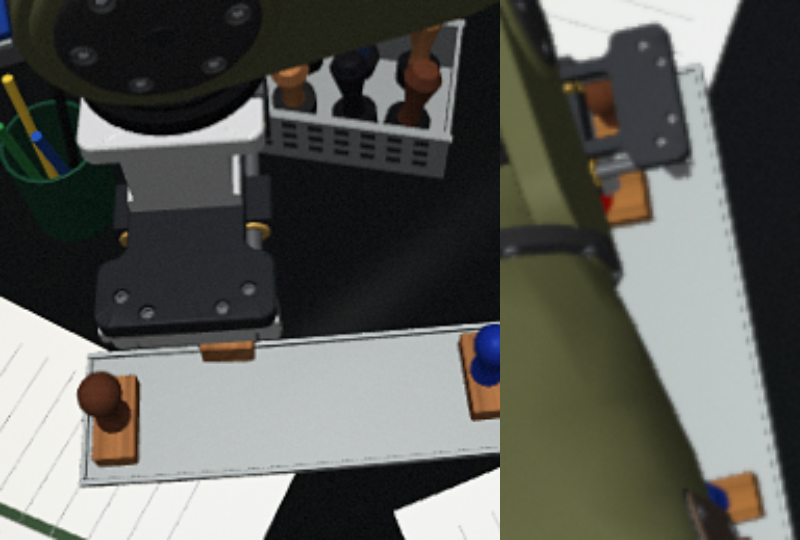

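```bash
cat > st.py <<'E'
from h import *
# orange mount pixels with depth near the hand; world points
def mount(n,img,D,roi,zr):
    h=cv2.cvtColor(img,cv2.COLOR_BGR2HSV); m=((h[...,0]>6)&(h[...,0]<20)&(h[...,1]>100)&(h[...,2]>60))
    a,b,c,d=roi; P=[]
    for v in range(c,d):
        for u in range(a,b):
            if m[v,u] and D[v,u]>0:
                x=dep(n,u,v,D[v,u])
                if zr[0]<x[2]<zr[1]: P.append(np.r_[x,u,v])
    return np.array(P)
E
python3 - <<'E'
from st import *
np.set_printoptions(precision=4,suppress=True)
for n,roi in(('side',(240,300,370,400)),('top',(150,200,200,235))):
    p,D=camera(n); P=mount(n,p,D,roi,(.1,.24)); print(n,len(P))
    if len(P):
        print(np.percentile(P,[2,25,50,75,98],axis=0)); 
        for e in (P[:,3].argmin(),P[:,3].argmax(),P[:,4].argmin(),P[:,4].argmax()): print(P[e])
def proj(n,X):
    i=camera_info(n);E=np.linalg.inv(i['extrinsics']);c=E[:3,:3]@X+E[:3,3];a,b=c[:2]/c[2];s=1+i['k1']*(a*a+b*b);return np.r_[i['fx']*a*s+i['cx'],i['fy']*b*s+i['cy']]
k=np.array([.591,.276,.2425]); y=np.r_[np.cos(np.radians(-77.7)),np.sin(np.radians(-77.7)),0]; x=np.r_[-y[1],y[0],0]
for sy in(-1,1):
  for sx in(-1,1):
    for z in(-.048,-.069): print('upright',sx,sy,z,[proj(n,k+x*sx*.015+y*sy*.03+np.r_[0,0,z]) for n in('side','top')])
E
```

```text
side 185
[[  0.5727   0.3012   0.1782 257.     384.    ]
 [  0.5778   0.305    0.1844 264.     386.    ]
 [  0.5856   0.3063   0.1908 269.     388.    ]
 [  0.592    0.3078   0.1926 276.     391.    ]
 [  0.5996   0.3098   0.1946 281.     393.    ]]
[  0.6009   0.307    0.1923 256.     386.    ]
[  0.5729   0.2998   0.1903 281.     384.    ]
[  0.5782   0.3015   0.1929 276.     384.    ]
[  0.5948   0.3096   0.1789 262.     393.    ]
top 192
[[  0.578    0.245    0.1827 156.     208.    ]
 [  0.5833   0.249    0.19   160.     213.    ]
 [  0.589    0.2536   0.1916 163.     217.    ]
 [  0.5962   0.2587   0.1931 166.     220.    ]
 [  0.6049   0.2652   0.1957 169.     224.    ]]
[  0.5813   0.2659   0.1957 155.     221.    ]
[  0.5908   0.2457   0.182  169.     217.    ]
[  0.6071   0.2517   0.1881 165.     207.    ]
[  0.5771   0.2654   0.1902 156.     224.    ]
upright -1 -1 -0.048 [array([282.8459, 384.9278]), array([133.5622, 227.8124])]
upright -1 -1 -0.069 [array([284.1865, 391.3844]), array([137.1606, 229.9396])]
upright 1 -1 -0.048 [array([256.8407, 386.7665]), array([130.6131, 210.8651])]
upright 1 -1 -0.069 [array([259.0043, 393.1727]), array([134.2515, 213.3112])]
upright -1 1 -0.048 [array([281.2988, 337.9951]), array([168.3856, 220.23  ])]
upright -1 1 -0.069 [array([282.5931, 345.4992]), array([171.3007, 222.5017])]
upright 1 1 -0.048 [array([256.8869, 339.7045]), array([165.2738, 203.345 ])]
upright 1 1 -0.069 [array([258.8997, 347.1654]), array([168.2353, 205.9334])]
```

The measured mount corners match an upright stamp hanging from the knob to within about 2 px on the edges that show in full. Its die is at about 0.17 m, well above 115 mm. Carrying across now.

```bash

python3 -m handwheel '[[[0,15,6],0,1],[[0,40,15],0,1],[[0,70,27],0,1],[[0,105,41],0,1],[[0,140,54],0,1]]' 15
python3 -m handwheel '[[[0,35,14],0,1],[[0,70,27],0,1],[[0,105,41],0,1],[[0,140,54],0,1],[[0,175,68],0,1]]'
python3 -m handwheel '[[[0,35,14],0,1],[[0,70,27],0,1],[[0,105,41],0,1],[[0,135,52],0,1],[[0,160,62],0,1]]'
python3 - <<'E'
from h import *
o=get_obs(); M=Rn.from_euler('xyz',o['eef_rot']).as_matrix(); t=np.array([.5025,-.2905,.2])
print('shift tool mm',M.T@(t-o['ee_pos'])*1000,'tool y yaw',np.degrees(np.arctan2(M[1,1],M[0,1])),'x',M[:,0],o['qpos'])
E
```

```text
time_s: 9.0
ee_pos: [0.5676, 0.1266, 0.2441]
eef_rot: [-2.772, 1.566, 0.585]
force: [0.7, -0.3, -2.3]
grip_width: 0.029
time_s: 9.5
ee_pos: [0.5382, -0.0603, 0.2437]
eef_rot: [-2.846, 1.566, 0.511]
force: [1.1, -0.2, -2.4]
grip_width: 0.0292
time_s: 10.0
ee_pos: [0.5114, -0.2316, 0.2433]
eef_rot: [-2.899, 1.565, 0.458]
force: [-0.3, 0.2, -2.1]
grip_width: 0.0289
shift tool mm [43.07242854 55.71889987 21.49071619] tool y yaw -77.69527031685121 x [ 0.00476012  0.00234431 -0.99998592] [-0.4924173   0.30637182  1.45693496  0.00440008  1.37520139  0.86277576]
```

```bash

python3 -m handwheel '[[[5,20,8],0,1],[[20,40,16],0,1],[[45,56,21],0,1],[[70,56,21],0,1],[[93,56,21],0,1]]'
python3 -m handwheel '[[[0,0,0],0,1],[[0,0,0],0,1],[[0,0,0],0,1],[[0,0,0],0,1],[[0,0,0],0,1]]'
cat > fin.py <<'E'
from st import *
import sys
np.set_printoptions(precision=4,suppress=True)
def proj(n,X):
    i=camera_info(n);E=np.linalg.inv(i['extrinsics']);c=E[:3,:3]@X+E[:3,3];a,b=c[:2]/c[2];s=1+i['k1']*(a*a+b*b);return np.r_[i['fx']*a*s+i['cx'],i['fy']*b*s+i['cy']]
o=get_obs(); M=Rn.from_euler('xyz',o['eef_rot']).as_matrix(); T=o['ee_pos']; k=T+M[:,0]*.002
t=np.array([.5025,-.2905,float(sys.argv[2])])
print('shift',M.T@(t-T)*1000,'yaw',np.degrees(np.arctan2(M[1,1],M[0,1])),'pos',T)
ims=[]
for n in('top','side'):
    p,D=camera(n); np.save(f'{n}_{sys.argv[1]}.npy',D); cv2.imwrite(f'pics/{n}_{sys.argv[1]}.png',p)
    C=proj(n,k).round().astype(int); P=mount(n,p,D,(C[0]-50,C[0]+50,C[1]-40,C[1]+80),(k[2]-.09,k[2]-.03))
    print(n,'knob px',C,len(P)); 
    if len(P): print(np.percentile(P,[2,50,98],axis=0)); [print(P[e]) for e in (P[:,3].argmin(),P[:,3].argmax(),P[:,4].argmin(),P[:,4].argmax())]
    for sy in(-1,1):
      for sx in(-1,1): print(' exp',sx,sy,[proj(n,k+M[:,2]*sx*.015+M[:,1]*sy*.03+np.r_[0,0,z]).round(1) for z in(-.048,-.069)])
    c=C-[40,30]; ims.append(cv2.resize(p[max(c[1],0):c[1]+100,c[0]-15:c[0]+85],(400,400)))
cv2.imwrite(f'pics/f_{sys.argv[1]}.png',np.hstack(ims))
E
python3 fin.py e .0875
```

```text
time_s: 10.5
ee_pos: [0.5029, -0.291, 0.1489]
eef_rot: [-2.849, 1.566, 0.507]
force: [0.3, 0.6, -1.5]
grip_width: 0.0292
time_s: 11.0
ee_pos: [0.5032, -0.2911, 0.1498]
eef_rot: [-3.058, 1.565, 0.297]
force: [-0.1, 0.2, -1.9]
grip_width: 0.029
shift [62.3179 -0.6809  0.9706] yaw -77.73981020851804 pos [ 0.5032 -0.2911  0.1498]
top knob px [479 269] 0
 exp -1 -1 [array([454.5, 267. ]), array([452. , 268.3])]
 exp 1 -1 [array([458.6, 283.1]), array([456.1, 284.1])]
 exp -1 1 [array([486.3, 259.9]), array([483.3, 261.3])]
 exp 1 1 [array([490.6, 276. ]), array([487.5, 277.1])]
side knob px [371 114] 233
[[  0.4861  -0.3137   0.08   362.     127.    ]
 [  0.5024  -0.2652   0.0963 369.     141.    ]
 [  0.5205  -0.2574   0.1002 377.     149.    ]]
[  0.5222  -0.3077   0.0863 361.     132.    ]
[  0.4871  -0.2764   0.0985 377.     138.    ]
[  0.5209  -0.3117   0.0967 362.     127.    ]
[  0.4864  -0.2623   0.0753 376.     151.    ]
 exp -1 -1 [array([364.7, 141.9]), array([364.1, 149.8])]
 exp 1 -1 [array([379.1, 141.2]), array([378.2, 149.1])]
 exp -1 1 [array([360.7, 124.1]), array([360.2, 132. ])]
 exp 1 1 [array([374.5, 123.5]), array([373.8, 131.3])]
```

View pics/f_e.png

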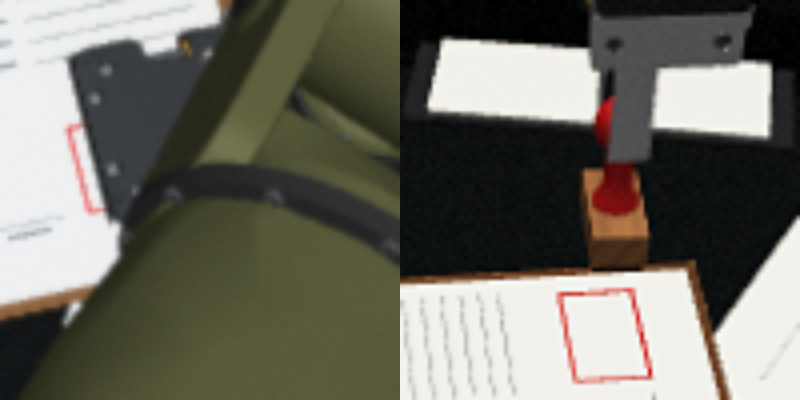

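Left (top): the arm hides the stamp. Right (side): the stamp hangs upright, with its mount's front edge at about (363–378,143) px, slightly towards +x of the predicted place, and the box lies below it. I'll lower partway and measure the mount's corners against the box.

```bash

python3 -m handwheel '[[[8,-1,1],0,1],[[18,-1,1],0,1],[[30,-1,1],0,1],[[40,-1,1],0,1],[[42,-1,1],0,1]]'
python3 -m handwheel '[[[0,0,0],0,1],[[0,0,0],0,1],[[0,0,0],0,1],[[0,0,0],0,1],[[0,0,0],0,1]]'
python3 fin.py g .0865
python3 - <<'E'
import cv2
p=cv2.imread('pics/side_g.png'); cv2.imwrite('pics/g8.png',cv2.resize(p[105:180,335:410],(600,600),interpolation=cv2.INTER_CUBIC))
E
```

```text
time_s: 11.6
ee_pos: [0.5015, -0.2898, 0.1055]
eef_rot: [-2.472, 1.566, 0.884]
force: [0.7, 0.1, -1.0]
grip_width: 0.0295
time_s: 12.1
ee_pos: [0.5016, -0.2898, 0.1057]
eef_rot: [-2.565, 1.566, 0.79]
force: [0.6, -0.4, -2.4]
grip_width: 0.0295
shift [19.2238  0.8894 -0.6661] yaw -77.74160276687434 pos [ 0.5016 -0.2898  0.1057]
top knob px [472 272] 0
 exp -1 -1 [array([448.8, 270.5]), array([446.5, 271.7])]
 exp 1 -1 [array([452.8, 286. ]), array([450.4, 286.9])]
 exp -1 1 [array([479.4, 263.7]), array([476.6, 265. ])]
 exp 1 1 [array([483.5, 279.1]), array([480.6, 280.1])]
side knob px [371 131] 202
[[  0.4844  -0.3124   0.0368 361.02   143.    ]
 [  0.5002  -0.2657   0.0527 369.     157.    ]
 [  0.5184  -0.2553   0.0561 376.     165.    ]]
[  0.5205  -0.3113   0.0534 361.     143.    ]
[  0.4852  -0.2718   0.0536 376.     156.    ]
[  0.5205  -0.3113   0.0534 361.     143.    ]
[  0.5066  -0.2556   0.0368 365.     166.    ]
 exp -1 -1 [array([364.1, 158.6]), array([363.5, 166. ])]
 exp 1 -1 [array([378. , 157.9]), array([377.2, 165.3])]
 exp -1 1 [array([360.3, 140.8]), array([359.8, 148.1])]
 exp 1 1 [array([373.7, 140.1]), array([372.9, 147.4])]
```

View pics/g8.png

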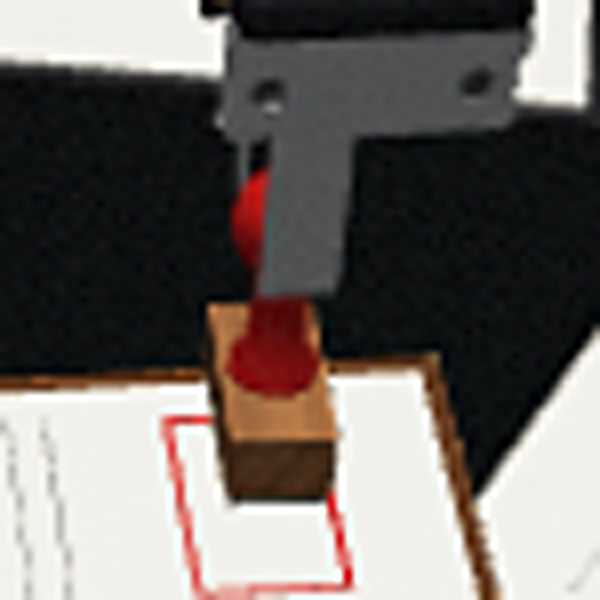

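```bash
cat > tp.py <<'E'
from st import *
import sys
np.set_printoptions(precision=4,suppress=True)
def top(img,D,roi):
    P=mount('side',img,D,roi,(.0,.15)); z=np.median(P[:,2])
    best=None
    rng=np.random.default_rng(0); X=P[:,:3]
    for _ in range(400):
        a=X[rng.choice(len(X),3,False)]; n=np.cross(a[1]-a[0],a[2]-a[0]); l=np.linalg.norm(n)
        if l<1e-6: continue
        n/=l; n*=np.sign(n[2]); 
        if n[2]<.9: continue
        k=np.abs((X-a[0])@n)<.0015
        if best is None or k.sum()>best.sum(): best=k
    Q=X[best]; c=Q.mean(0); n=np.linalg.svd(Q-c)[2][2]; n*=np.sign(n[2]); print('top face pts',best.sum(),'centroid',c,'normal',n,'tilt deg',np.degrees(np.arccos(n[2])),'std mm',((Q-c)@n).std()*1e3); return c,n
E
python3 - <<'E'
from tp import *
p=cv2.imread('pics/side_g.png');D=np.load('side_g.npy'); c,n=top(p,D,(350,390,138,172))
Z=lambda z,pts:np.array([plane('side',335+(a+.5)/8-.5,105+(b+.5)/8-.5,z) for a,b in pts])
for zt in(c[2],.0557,.052):
    T=Z(zt,[(208,304),(318,303),(336,437),(222,441)])
    e=T[2]-T[1]; f=T[3]-T[0]; print('top z',zt,'centre',T.mean(0),[np.linalg.norm(T[i]-T[i-1]).round(4) for i in range(4)],'long dir',[np.degrees(np.arctan2(g[1],g[0])).round(1) for g in(e,f)])
B=Z(.0557-.021,[(230,500),(332,497)]); print('bottom front mid',B.mean(0),np.linalg.norm(B[0]-B[1]))
# paper depth near box
for u,v in((352,175),(345,165),(385,175)): print('paper',dep('side',u,v,D[v,u]))
E
```

```text
top face pts 111 centroid [ 0.5021 -0.2792  0.0534] normal [-0.0207 -0.0216  0.9996] tilt deg 1.7135471991414055 std mm 0.7642719839019106
top z 0.05339568870914891 centre [ 0.5025 -0.2869  0.0534] [np.float64(0.057), np.float64(0.0305), np.float64(0.0558), np.float64(0.0306)] long dir [np.float64(98.3), np.float64(98.2)]
top z 0.0557 centre [ 0.5025 -0.2842  0.0557] [np.float64(0.0568), np.float64(0.0304), np.float64(0.0557), np.float64(0.0305)] long dir [np.float64(98.3), np.float64(98.2)]
top z 0.052 centre [ 0.5025 -0.2886  0.052 ] [np.float64(0.0571), np.float64(0.0306), np.float64(0.056), np.float64(0.0307)] long dir [np.float64(98.3), np.float64(98.2)]
bottom front mid [ 0.4964 -0.2564  0.0347] 0.02769500072478697
paper [ 0.5336 -0.2589  0.004 ]
paper [ 0.5525 -0.2915  0.0024]
paper [ 0.4607 -0.2697  0.0028]
```

The stamp is within about 1 mm of the box in the side view, with the die about 26 mm above the paper and a tilt of about 2 degrees. Its yaw looks about 3 to 4 degrees off, so I'll turn it back while lowering and measure again.

```bash

python3 -m handwheel '[[[2,0,0],-0.03,1],[[4,0,0],-0.05,1],[[7,0,0],-0.05,1],[[10,0,0],-0.05,1],[[10,0,0],-0.05,1]]'
python3 -m handwheel '[[[0,0,0],0,1],[[0,0,0],0,1],[[0,0,0],0,1],[[0,0,0],0,1],[[0,0,0],0,1]]'
python3 fin.py i .0865 | head -1
cat > ed.py <<'E'
from tp import *
p=cv2.imread(f'pics/side_{sys.argv[1]}.png');D=np.load(f'side_{sys.argv[1]}.npy'); c,n=top(p,D,(350,390,138,178))
h=cv2.cvtColor(p,cv2.COLOR_BGR2HSV)
# mount silhouette long edges: per row, sub-pixel crossing against white paper (blue channel, brown<->white)
L=[];R=[]; b=p[...,0].astype(float); z=c[2]
for v in range(151,int(sys.argv[2])):
    r=b[v]
    u=366
    while r[u]<130 and u>345:u-=1
    L.append((u+(r[u]-130)/(r[u]-r[u+1]),v))
    u=370
    while r[u]<130 and u<395:u+=1
    R.append((u-(r[u]-130)/(r[u]-r[u-1]),v))
G=[]
for nm,S in(('L',L),('R',R)):
    W=np.array([plane('side',*s,z)[:2] for s in S]); l=cv2.fitLine((W*1000).astype(np.float32),cv2.DIST_HUBER,0,.01,.01).ravel(); G.append(l)
    print(nm,'dir',np.degrees(np.arctan2(l[1],l[0])),'x at y=-.29',(l[2]+(-290-l[3])/l[1]*l[0]),'rms',np.std((W*1000-l[2:])@[-l[1],l[0]]))
E
python3 ed.py g 158; python3 ed.py i 162
python3 - <<'E'
import cv2
p=cv2.imread('pics/side_i.png'); cv2.imwrite('pics/i8.png',cv2.resize(p[105:180,335:410],(600,600),interpolation=cv2.INTER_CUBIC))
E
```

```text
time_s: 12.7
ee_pos: [0.5014, -0.2897, 0.0951]
eef_rot: [-2.406, 1.566, 0.999]
force: [-0.3, 0.4, -1.2]
grip_width: 0.0293
time_s: 13.2
ee_pos: [0.5014, -0.2897, 0.0951]
eef_rot: [-2.427, 1.566, 0.978]
force: [-0.5, -0.7, -1.7]
grip_width: 0.0289
shift [ 8.6337  1.0878 -0.8125] yaw -74.90785974646256 pos [ 0.5014 -0.2897  0.0951]
top face pts 111 centroid [ 0.5021 -0.2792  0.0534] normal [-0.0207 -0.0216  0.9996] tilt deg 1.7135471991414055 std mm 0.7642719839019106
L dir 14.45087 x at y=-.29 448.22928 rms 5.599075312517214
R dir -84.22227 x at y=-.29 487.06152 rms 4.9669051945858325
top face pts 104 centroid [ 0.5022 -0.2776  0.0428] normal [0.0435 0.0055 0.999 ] tilt deg 2.5131952278829726 std mm 0.8114341564463498
L dir 17.954493 x at y=-.29 484.1169 rms 9.749937458824567
R dir -77.0193 x at y=-.29 488.09286 rms 6.462460790097613
```

View pics/i8.png

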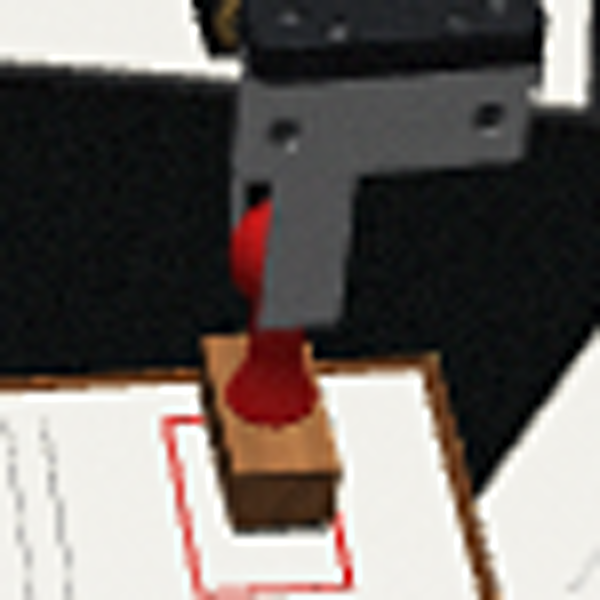

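The crop shows the stamp upright over the box, its left long edge (202,338)–(230,472) now nearly parallel to the box's left edge (165,420)–(203,595). The sub-pixel edge fit failed: it picked up the red outline, with an rms over 5 mm. So I'll use the corners.

```bash
python3 - <<'E'
from tp import *
Z=lambda z,pts:np.array([plane('side',335+(a+.5)/8-.5,105+(b+.5)/8-.5,z) for a,b in pts])
for zt in(.0428,.0451):
    T=Z(zt,[(202,338),(310,338),(341,469),(230,472)])
    print('top z',zt,'centre',T.mean(0),[np.linalg.norm(T[i]-T[i-1]).round(4) for i in range(4)],'dirs',[np.degrees(np.arctan2(g[1],g[0])).round(1) for g in(T[1]-T[2],T[0]-T[3],T[1]-T[0],T[2]-T[3])])
    B=Z(zt-.021,[(236,530),(335,526)]); print('front bottom mid',B.mean(0),'dir',np.degrees(np.arctan2(*(B[1]-B[0])[1::-1]))); print('front top mid',T[2:].mean(0))
X=Z(.004,[(165,421),(203,595),(351,587)]); print('box left dir',np.degrees(np.arctan2(*(X[0]-X[1])[1::-1])),'front dir',np.degrees(np.arctan2(*(X[2]-X[1])[1::-1])),'diag centre',(X[0]+X[2])/2, np.linalg.norm(X[0]-X[1]),np.linalg.norm(X[2]-X[1]))
E
```

```text
top z 0.0428 centre [ 0.5017 -0.2857  0.0428] [np.float64(0.0558), np.float64(0.0301), np.float64(0.0546), np.float64(0.03)] dirs [np.float64(-77.8), np.float64(-77.7), np.float64(-172.5), np.float64(-170.2)]
front bottom mid [ 0.4944 -0.2591  0.0218] dir -169.13384878128508
front top mid [ 0.4959 -0.2587  0.0428]
top z 0.0451 centre [ 0.5017 -0.283   0.0451] [np.float64(0.0557), np.float64(0.03), np.float64(0.0544), np.float64(0.0299)] dirs [np.float64(-77.8), np.float64(-77.7), np.float64(-172.5), np.float64(-170.2)]
front bottom mid [ 0.4944 -0.2565  0.0241] dir -169.13384878128474
front top mid [ 0.4959 -0.2561  0.0451]
box left dir -76.79603296401851 front dir -168.0985812079193 diag centre [ 0.5033 -0.2882  0.004 ] 0.07273082035563705 0.04120775212618452
```

```bash
cat > tilt.py <<'E'
from st import *
from scipy.optimize import least_squares
np.set_printoptions(precision=4,suppress=True)
Ds=[];I=[]
for _ in range(8):
    p,D=camera('side'); Ds.append(D); I.append(p.astype(float))
D=np.stack(Ds).mean(0); p=np.mean(I,0).astype(np.uint8); cv2.imwrite('pics/avg.png',p); np.save('avg.npy',D)
h=cv2.cvtColor(p,cv2.COLOR_BGR2HSV); o=get_obs(); z0=o['ee_pos'][2]
W=np.full(D.shape+(3,),np.nan)
for v in range(110,180):
    for u in range(350,390): W[v,u]=dep('side',u,v,D[v,u])
br=(h[...,0]>6)&(h[...,0]<20)&(h[...,1]>100)&(h[...,2]>100)   # bright = top face
br=cv2.erode(br.astype(np.uint8),np.ones((2,2)))>0
X=W[br&(np.abs(W[...,2]-(z0-.052))<.006)]
for _ in range(3):
    c=X.mean(0); n=np.linalg.svd(X-c)[2][2]; n*=np.sign(n[2]); r=(X-c)@n; X=X[np.abs(r)<2.5*r.std()]
print('top face',len(X),c,'normal',n,'std',r.std())
red=((h[...,0]<6)|(h[...,0]>174))&(h[...,1]>140)&(h[...,2]>90)&(W[...,2]>z0-.017)
K=W[red]; s=least_squares(lambda q:np.linalg.norm(K-q,axis=1)-.015,o['ee_pos'],loss='soft_l1',f_scale=.001)
print('knob',len(K),s.x,'rms',np.std(s.fun),'TCP',o['ee_pos'])
E
python3 tilt.py
```

```text
top face 75 [ 0.4999 -0.2742  0.043 ] normal [-0.0027 -0.0232  0.9997] std 0.0003940367354995784
knob 34 [ 0.5005 -0.2891  0.0917] rms 0.029586864109159828 TCP [ 0.5014 -0.2896  0.0951]
```

Averaged frames give a tilt of about 0.02 rad and the die 14 to 16 mm above the paper. Final approach: 7 mm down, a 1.5 mm shift, a slight turn.

```bash

python3 -m handwheel '[[[1,0.3,-0.4],-0.01,1],[[3,0.6,-0.8],-0.02,1],[[5,1,-1.3],-0.02,1],[[7,1,-1.3],-0.02,1],[[7,1,-1.3],-0.02,1]]'
python3 -m handwheel '[[[0,0,0],0,1],[[0,0,0],0,1],[[0,0,0],0,1],[[0,0,0],0,1],[[0,0,0],0,1]]'
python3 tilt.py
python3 - <<'E'
import cv2
p=cv2.imread('pics/avg.png'); cv2.imwrite('pics/k8.png',cv2.resize(p[110:185,335:410],(600,600),interpolation=cv2.INTER_CUBIC))
from h import *
o=get_obs(); print(o['force'],o['joint_vel'].round(4))
E
```

```text
time_s: 14.2
ee_pos: [0.5028, -0.2902, 0.0876]
eef_rot: [-2.277, 1.566, 1.148]
force: [0.8, 0.5, -1.3]
grip_width: 0.0292
time_s: 14.7
ee_pos: [0.5028, -0.2902, 0.0877]
eef_rot: [-2.29, 1.566, 1.135]
force: [0.5, -0.2, -2.0]
grip_width: 0.0291
top face 73 [ 0.502  -0.2756  0.0354] normal [-0.0004 -0.0161  0.9999] std 0.0004348707817644512
knob 39 [ 0.501  -0.2887  0.0849] rms 0.031213444379162552 TCP [ 0.5028 -0.2902  0.0876]
[-0.54858766 -0.72411696 -1.85177814] [-0.0002 -0.0008 -0.0001 -0.0011 -0.0003  0.0001]
```

View pics/k8.png

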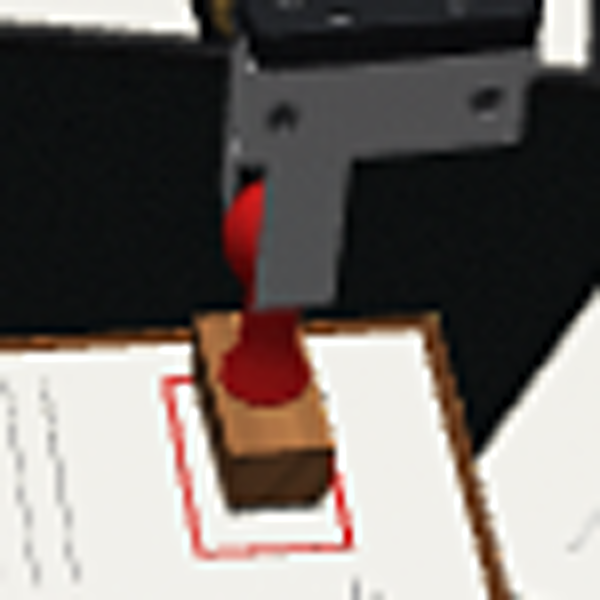

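```bash
python3 - <<'E'
from tp import *
Z=lambda z,pts:np.array([plane('side',335+(a+.5)/8-.5,110+(b+.5)/8-.5,z) for a,b in pts])
an=lambda g:np.degrees(np.arctan2(g[1],g[0]))
T=Z(.0355,[(195,315),(299,314),(333,447),(225,452)]); y=T[2:].mean(0)-T[:2].mean(0); y/=np.linalg.norm(y)
print('stamp top centre',T.mean(0),'from front',T[2:].mean(0)-.03*y,'dirs',an(y),an(T[2]-T[3])+90)
B=Z(.0145,[(231,510),(327,504)]); print('from front bottom',B.mean(0)-.03*y, an(B[1]-B[0])+90)
X=Z(.004,[(165,382),(200,556),(352,547)]); print('box centre',(X[0]+X[2])/2,'dirs',an(X[1]-X[0]),an(X[2]-X[1])+90)
E
```

```text
stamp top centre [ 0.5034 -0.2866  0.0355] from front [ 0.5038 -0.2883  0.0355] dirs 102.90557906854228 -78.60001874076241
from front bottom [ 0.5023 -0.2884  0.0145] -77.34290852783616
box centre [ 0.5031 -0.288   0.004 ] dirs 102.55727970717393 -77.68139457518967
```

Within about 1 mm in plan and 1 degree in yaw. Handing in.

```bash
python3 -c "
from station import *
o=get_obs();print(o['time_s'],o['grip_width'],o['ee_pos']);print(hand_in())"
```

```text
15.1 0.028819049974363794 [ 0.50277578 -0.29016811  0.08761157]
the job is handed in; nothing more can be done
None
```

I gripped the fallen stamp lightly by its knob (4 N) and lifted it so it swung upright. I then firmed the grip to 15 N, carried it across with the die about 0.17 m up, and lowered it over the red box. I handed the job in at 15.1 s, still holding it; no verdict is reported.

**Last checks (side camera):**
- **Position:** the die is about 1 mm from the box centre in plan.
- **Alignment:** its long side is within about 1° of the box's, and the tilt is about 0.02 rad.
- **Height:** the die is about 6.5–7.5 mm above the paper.
- **Hold:** the grip opening stayed at 29 mm, the arm was at rest, and the wrist force was about 2 N, close to the stamp's weight. The stamp did not appear to touch the form.

**Checks that failed or disagreed:**
- An automatic edge fit failed, so the final alignment comes from corners I read off the picture.
- The knob fit had a poor residual, so I did not use it.
- The top and side cameras differed by about 3 mm on the box's y position. The arm hid the stamp from the top camera at the end, so I relied on the side view.
- I saw nothing else disturbed, but took no final picture of the tray or the other things.

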